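# Lock the recipe stand's leg at its length mark

## Task

The folding recipe stand lies on its face with its telescopic leg sprung fully out and the clamp lever open. With the lever still open, put one finger into the clamp's U-shaped finger rest, push the leg in until the mouth of its outer sleeve just meets the dark rubber band on the inner tube, and pause there a moment; then, holding it there, squeeze the cam lever fully closed against the clamp. Finish while still holding on: keep the leg at the band and keep lever and finger rest squeezed between the fingers, and leave the other things on the worktop where they are.

Things in the scene. Friction and masses are not known exactly. Their poses are not given: they have to be found in the camera images.
- stand: recipe stand lying fixed on the worktop: wooden board 120 x 110 x 12 mm with a steel inner tube (16 mm across, axis 22 mm above the worktop). Origin: on the worktop, middle of the board edge where the tube comes out. x points outward along the leg (roughly to the robot's left, within 0.3 rad), y across it (roughly toward the robot), z up.
- sleeve_mouth (a point): mouth of the leg's outer sleeve (its end nearest the board), on the tube's axis 22 mm above the worktop; axes as the stand's. At the start 140 mm out from the stand's origin. The sleeve (26 mm across, 120 mm long, then a rubber foot 40 mm across) slides on the inner tube and carries the clamp, whose black collar (45 mm long, 26 mm wide) begins at the mouth.
- band_edge (a point): dark rubber band round the inner tube, 10 mm wide, 20 mm across: the length mark. The point is on the tube's axis at the band's end nearest the sleeve; the band runs 10 mm from there toward the board. Axes as the stand's. The band stays put and the sleeve can pass over it: it is no stop.
- finger_rest (a point): black U-shaped finger rest, rigid with the leg. Origin: middle of the lower edge of its face, 35 mm above the worktop, 22.5 mm outward of the mouth, 14 mm to +y of the tube's axis. The face looks to stand +y, 44 mm wide, 52 high (top at 87 mm). Two ears 5 mm thick reach 28 mm out from it at x = +-19.5 mm: a finger coming from above fits the 34 mm channel and can push the leg by an ear.
- paddle (a point): steel cam lever paddle on the clamp's -y side: 30 mm wide, 5 thick, 50 tall. Origin on its hinge (parallel to x), 26 mm above the worktop, 16.5 mm to -y of the tube's axis, 22.5 mm outward of the mouth; z up the paddle. Open, it leans out to -y; closed, upright: 33 mm over the outsides of rest face and paddle (open: 50 mm at its top). Moves at 5 to 6 N at the top, stays where left.
- paddle_top (a point): middle of the paddle's top edge (76 mm above the worktop when closed)
- leg (a joint): how far the leg is pushed in, m: 0 fully out (start) to 0.090. Pushing in moves mouth, rest and paddle toward the board along the stand's -x. A spring pushes the leg out again with 2.4 to 3.5 N whenever it is not held, also with the lever closed.
- lever (a joint): angle of the cam lever, rad: 0 closed (paddle upright), 0.30 to 0.37 open (start)
- coaster: round pale stone coaster, 104 mm across, 8 mm thick, lying flat behind the leg; origin under its centre; bystander
- opener: flat gold bottle opener, 135 x 30 x 6 mm, lying behind the leg; bystander
- pen: slim gold pen, 138 mm long, 10 mm thick, lying behind the leg; bystander
- salt_box: round wooden salt box, 85 mm across, 60 mm high, standing farther back; bystander
- pepper_mill: copper and black pepper mill, 53 mm across, 125 mm high, standing farther back; bystander
- mug: copper mug, 86 mm across, 83 mm high, standing left of the sink; bystander. Between it and the stand lie the sink and its tall tap (spout about 0.4 m high, reaching toward the robot to about x = 0.65 m): keep the arm clear of it
- tumbler: glass tumbler, 80 mm across, 91 mm high, standing left of the sink; bystander

How it is judged:
On the way:
1. with the lever still open, the leg is held by the fingers with the sleeve's mouth at the band (within 5 mm) (x of sleeve_mouth in the frame of band_edge between -0.005 and 0.005 m and value of joint lever above 0.2 rad and contact force between the fingers and leg above 0.5 N), for 0.3 s.
At the end, for the whole second after the job is handed in: The sleeve's mouth is within 5 mm of the band's nearest edge, the cam lever is closed to within 0.06 rad, and the fingers still press on both the paddle and the finger rest with more than 2 N each (x of sleeve_mouth in the frame of band_edge between -0.005 and 0.005 m and value of joint lever below 0.06 rad and (contact force between the fingers and leg_c4 above 2 N or contact force between the fingers and leg_c5 above 2 N or contact force between the fingers and leg_c6 above 2 N) and contact force between the fingers and lever above 2 N); the arm keeps its last pose, push and grip.
It fails at once if the lever is closed more than halfway while the mouth is more than 10 mm off the band (value of joint lever below 0.15 rad and not (x of sleeve_mouth in the frame of band_edge between -0.01 and 0.01 m)).
It fails at once if another thing on the worktop is pushed more than 30 mm from its place (distance of any of coaster, opener, pen, salt_box, pepper_mill, mug, tumbler from where it was at the start of the episode above 0.03 m).
It also fails if it takes over 38 s, if anything falls off the work surface, if the arm or the gripper's body presses on something with over 40 N, if the wrist force passes 120 N, or if a joint passes its speed limit or range.

## Robot

A 6-joint arm with a two-finger parallel gripper is mounted at the origin on a cart in front of the work surface, level with it; the furniture and walls round the work are solid. World frame = base frame: x ahead of the robot, y to its left, z up, the work surface at z = 0. Lengths are in m, angles in rad, forces in N, time in s.
With the tool pointing down it reaches from about 0.375 to 0.9 m from the base axis. Payload 3.1 kg.
Tool frame: the origin (TCP) lies midway between the tips of the shut fingers; the grasp point (between the pads) lies 19 mm behind it (manip.grip_depth is the distance from the TCP to the grasp point, in m); z points along the fingers, y is the line along which they close (so a half turn about z gives the same grasp; the last joint's range is limited). The gripper opens to 85 mm and grips with 20 to 120 N. Pads are 22 mm wide; open, the fingers measure 114 mm over their backs; the gripper's body (76 mm by 85 mm) begins 54 mm behind the grasp point. The pads swing forward as they close: fully open they stand 13 mm farther back than shut.
Start: joints at [-1.411, 0.527, 1.433, -0, 1.181, -0.178], TCP at [0.208, -0.589, 0.231] pointing down, gripper open.
Joint ranges: [-3.08, 3.08], [-0.75, 2.2], [0.22, 2.44], [-1.43, 4.57], [0, 2.65], [-2.85, 2.85]. Speed limits (rad/s): [2.79, 2.79, 3.14, 3.14, 3.14, 3.14].

## Interface

Orientations are given as a unit quaternion [x, y, z, w].
In Python, from station import telemetry, snapshot, manip gives the robot as it stands. The module is installed in compiled form; this text tells all that it offers.
- The arm moves only by the shell command python3 -m crank 'ROWS' [OPENING] [FORCE]. ROWS is text: rows parted by semicolons, each of 6 numbers parted by spaces: the shift along the tool's x, y, z as a fraction of full scale, then the turn, a rotation vector about the tool's x, y, z as a fraction of full scale. A call has exactly 5 rows; each row shifts and turns the commanded pose from where the row before left it, along the tool's axes as they then stand; what a row does not reach is not made up. Full scale, the value 1, is 4 cm for a shift and 90 degrees for a turn. A row lasts 1/10 s, in which the tool goes at most 50 mm and 8.59 degrees, less where a joint would pass 70% of its speed; a pose out of reach is approached as far as the arm can. A call with a number of a shift or a turn outside -1 to 1 is refused whole. A call with a gripper value outside its range is refused whole. OPENING is the opening, from -1 (shut) to 1 (fully open), set as the call begins (- or left out, the last holds). The fingers move at their own pace and stop on an object; FORCE is the grip in N (left out, the last holds). Time passes only in rows, so rows that do not move let the fingers close, or fill a call up. It gives the time, the measured TCP pose, the force, the opening and the grip force at its end, in the units of the state.
- telemetry.sense(): the state, without advancing time (a new reading comes with each control period).
- snapshot(name): name is "scene" or "top"; returns a dict with "image" (384x512x3 uint8, red, green, blue), "depth" (384x512 float32, m along the optical axis (not along the pixel's ray), 0 where there is no reading), "camera_matrix" (3x3 intrinsics, pixels), "rvec" (rotation vector, rad) and "tvec" (3), from world to camera coordinates, as OpenCV has them. Camera axes: x right, y down, z forward; pixel columns grow to the right and rows downward; lengths in m; the calibration is good to about 2 mm. A picture is of the moment at which its call begins.
- manip.sign_off(): hands the job in; it is judged then, once.
The state is a dict: "t": time; "q": joint angles; "qd": joint speeds; "tau": joint torques, N m; "tcp_pos": TCP position; "tool_rot": TCP orientation; "force": force on the tool from outside, world axes, zero at the start; "ft_torque": the same for the moment, N m; "finger_gap": opening from 0.0 (shut) to 1.0 (fully open); "gripper_force": force on a finger pad.
Only numpy, scipy, OpenCV 4.12 (cv2) and the standard library are available. Lean on these libraries where they do the work, as an engineer would, in place of code of your own. Each camera call takes 0.05 s, during which the arm holds its last target. There are 200 camera calls.

## Working session

There is one attempt and no reset: what is moved stays moved. The work goes in short steps, Python scripts to look and compute and a shell command to move; the robot and the scene stay as the last step left them, time stands still between calls to the robot, and variables do not carry over. Pictures are saved under pics/ and viewed, at most 10 in all, crops included, and the job is handed in when it is done.

```bash
mkdir -p pics; python3 - <<'E'
from station import telemetry, snapshot, manip
import cv2,numpy as np
s=telemetry.sense()
for k in s: print(k,s[k])
for n in("scene","top"):
    d=snapshot(n); np.savez(f"{n}0.npz",**d)
    cv2.imwrite(f"pics/{n}0.png",cv2.resize(d["image"][:,:,::-1],(800,600),interpolation=cv2.INTER_CUBIC))
    R=cv2.Rodrigues(d["rvec"])[0]; print(n,d["camera_matrix"].round(1).tolist(),(-R.T@d["tvec"].ravel()).round(3),R.round(2).tolist())
E
```

```text
t 0.0
q [-1.41052136e+00  5.28482665e-01  1.43387067e+00 -1.25692905e-05
  1.18136920e+00 -1.78518960e-01]
qd [-0.0007239   0.00243179  0.00124984 -0.0012999   0.00151595 -0.00100791]
tau [ 2.35970577e-05 -4.42355382e+01 -1.78029281e+01 -9.57475004e-05
  8.43898393e-03  6.19093555e-06]
tcp_pos [ 0.20761983 -0.58877444  0.23033352]
tool_rot [ 9.85685649e-01  1.68590237e-01  3.90292847e-06 -1.06494768e-03]
force [-0.12379252 -0.5139319   0.10744765]
ft_torque [0.01289183 0.07501204 0.06999794]
gripper_force 0.0
finger_gap 0.998759198222895
scene [[443.0, 0.0, 250.1], [0.0, 443.0, 192.4], [0.0, 0.0, 1.0]] [-0.345  1.704  0.928] [[-0.85, -0.52, 0.02], [-0.23, 0.34, -0.91], [0.47, -0.78, -0.41]]
top [[409.8, 0.0, 250.8], [0.0, 409.8, 185.7], [0.0, 0.0, 1.0]] [0.489 0.068 1.577] [[0.01, -1.0, -0.01], [-1.0, -0.01, -0.08], [0.08, 0.01, -1.0]]
```

View pics/top0.png

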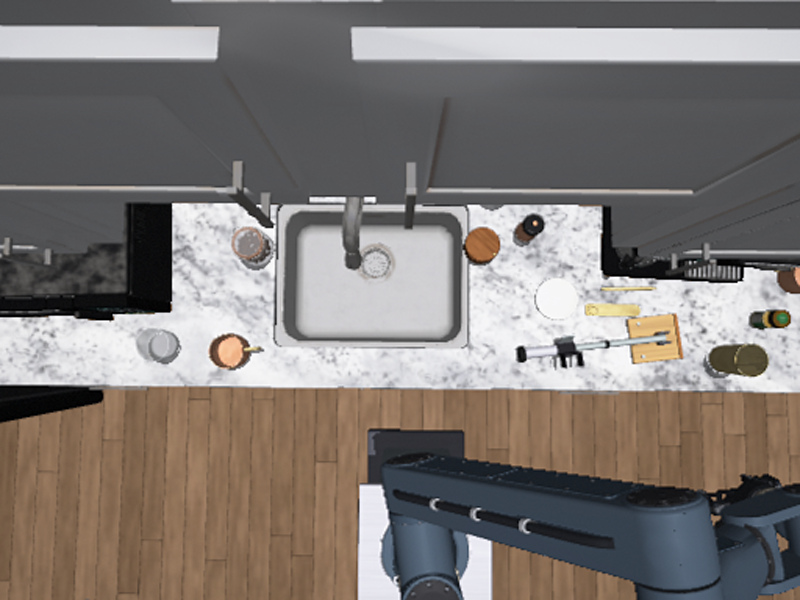

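View pics/scene0.png

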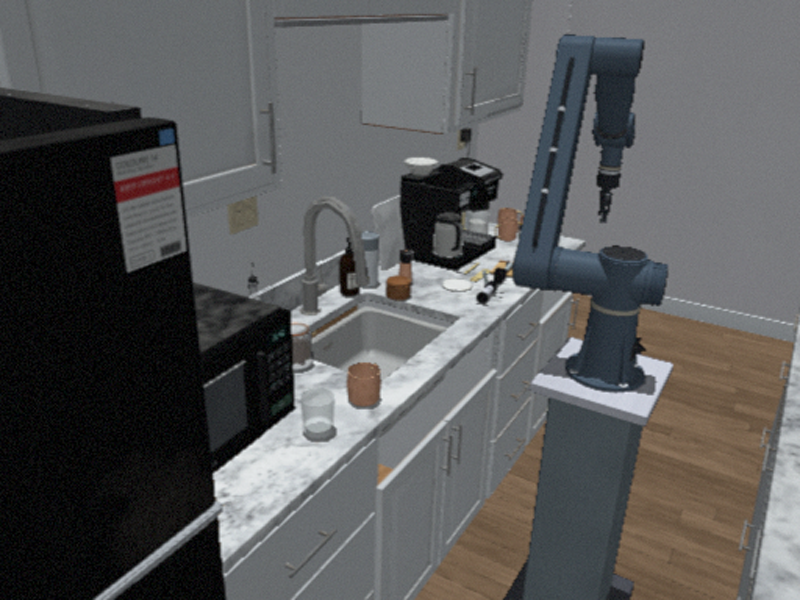

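The top view shows the stand at about (650,338) in the 800-px picture. The leg runs left to the foot at (520,354), and the clamp is at (570,350). In the scene view the leg is at about (490,290). I'll enlarge the top view next.

```bash
python3 - <<'E'
import cv2,numpy as np
d=np.load("top0.npz")
c=d["image"][195:240,325:445,::-1]
a=cv2.resize(c,None,fx=6.5,fy=6.5,interpolation=cv2.INTER_NEAREST)
s=np.load("scene0.npz")["image"][160:205,295:345,::-1]
b=cv2.resize(s,None,fx=6,fy=6,interpolation=cv2.INTER_NEAREST)
o=np.zeros((a.shape[0]+b.shape[0],a.shape[1],3),np.uint8); o[:a.shape[0]]=a; o[a.shape[0]:,:b.shape[1]]=b
cv2.imwrite("pics/crop0.png",o); print(o.shape)
E
```

```text
(562, 780, 3)
```

View pics/crop0.png

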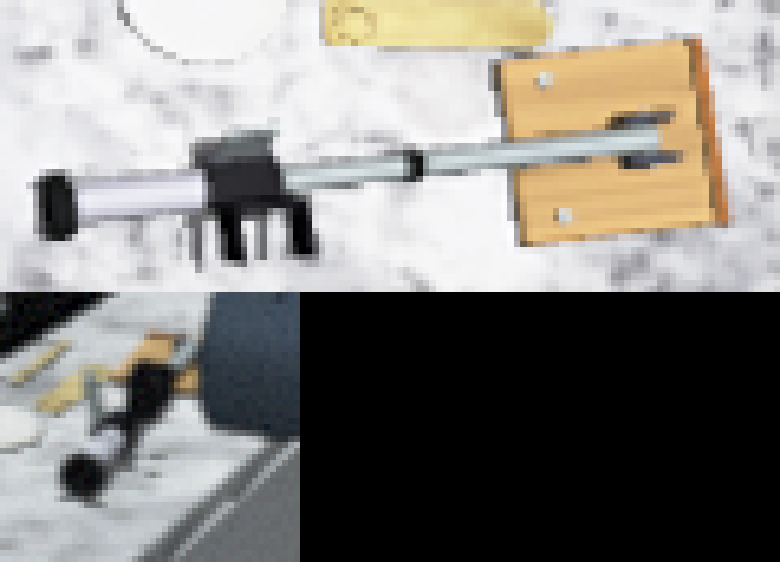

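The crop shows the foot at (55,205), the clamp collar at (205–285,150–205) and the rest ears at (230,230) and (300,230). The band is at (415,165), and the board edge meets the tube at (510,150). The paddle is the grey patch at (235,145). Next I'll measure these by ray casting.

```bash
cat > h.py <<'E'
import cv2,numpy as np
def ray(d,uv,z):
    R=cv2.Rodrigues(d["rvec"])[0]; c=-R.T@d["tvec"].ravel()
    uv=np.atleast_2d(uv).astype(float); K=d["camera_matrix"]
    r=np.c_[uv,np.ones(len(uv))]@np.linalg.inv(K).T@R
    return c+r*((z-c[2])/r[:,2])[:,None]
def cloud(d):
    v,u=np.mgrid[:384,:512]; z=d["depth"]; K=d["camera_matrix"]
    p=np.stack([(u-K[0,2])/K[0,0]*z,(v-K[1,2])/K[1,1]*z,z],-1)-d["tvec"].ravel()
    return p@cv2.Rodrigues(d["rvec"])[0]
E
python3 - <<'E'
from h import *
d=np.load("top0.npz"); im=d["image"]; P=cloud(d)
x0,y0=325,195
hsv=cv2.cvtColor(im,cv2.COLOR_RGB2HSV)
w=((hsv[...,0]>8)&(hsv[...,0]<20)&(hsv[...,1]>80)).astype(np.uint8); m=np.zeros_like(w); m[198:236,398:440]=w[198:236,398:440]
ct=max(cv2.findContours(m,0,2)[0],key=cv2.contourArea); box=cv2.boxPoints(cv2.minAreaRect(ct))
B=ray(d,box,.012); print("board corners",B.round(4).tolist(), "top z",np.median(P[m>0][:,2]))
g=im.min(2).astype(int)
print("gray rows 199..238"); 
for r in range(214,230): print(r,g[r,329:408].tolist())
print("Z mm")
for r in range(212,238): print(r,(P[r,329:376,2]*1000).round().astype(int).tolist())
E
```

```text
board corners [[0.5537, -0.4879, 0.012], [0.5694, -0.6105, 0.012], [0.461, -0.6203, 0.012], [0.4454, -0.4984, 0.012]] top z 0.01383464861328072
gray rows 199..238
214 [234, 235, 237, 237, 237, 236, 232, 230, 228, 228, 228, 230, 237, 243, 245, 245, 245, 245, 241, 238, 237, 235, 234, 235, 223, 230, 241, 242, 238, 233, 233, 217, 210, 223, 227, 223, 228, 220, 227, 243, 244, 240, 238, 238, 242, 241, 241, 239, 229, 223, 232, 240, 237, 236, 237, 238, 240, 243, 244, 244, 239, 236, 233, 233, 235, 236, 233, 233, 240, 244, 244, 245, 249, 148, 97, 130, 131, 131, 132]
215 [234, 235, 237, 239, 239, 238, 234, 231, 229, 229, 224, 220, 224, 236, 241, 243, 244, 244, 241, 240, 242, 245, 246, 245, 232, 234, 243, 244, 243, 244, 206, 202, 182, 159, 144, 125, 127, 127, 176, 238, 244, 242, 241, 236, 236, 233, 228, 226, 225, 227, 220, 227, 218, 205, 211, 218, 221, 229, 240, 246, 245, 243, 240, 235, 237, 240, 239, 239, 245, 247, 248, 249, 251, 151, 90, 122, 126, 124, 112]
216 [233, 237, 240, 242, 241, 239, 238, 235, 231, 229, 225, 221, 222, 229, 233, 238, 243, 245, 243, 240, 241, 246, 248, 247, 234, 232, 190,
[... 9023 characters left out ...]
85, 91, -2, -1, 9, 3, 5, -4, 44, 57, 74, 88, 83, 0, 2]
234 [-7, 6, 1, 3, -3, 2, 3, -2, 1, 2, 8, -1, 5, 4, 5, 1, 3, 5, 3, -1, -3, -4, 3, 1577, 3, 1, -2, 3, 3, 5, 61, 76, 86, 90, -7, 6, 1, -2, 2, 0, -1, 2, 6, 4, -2, -1, -1]
235 [1, -9, 0, 0, 2, -1, 1, 3, 4, 6, 6, -4, 3, 4, 4, -1, 1, -3, -6, -1, 2, 1, 7, -1, 0, 1, -1, 3, -4, 5, -6, -2, 84, 80, 1, -3, -4, 4, 4, 1, 3, 6, 7, 1, 2, 5, 7]
236 [5, -4, 2, 2, -1, 0, -3, 1, 5, -3, 6, 0, 12, 2, 4, 0, 1, -4, 1, -5, 5, -3, 1, 2, -3, 2, 7, 2, 4, 1, 5, 2, 4, 2, 8, 2, 4, 6, 2, -3, -3, -4, 4, 0, 1, 8, 1]
237 [-1, 3, 7, 3, 2, 2, 1, 3, 3, -5, 1, -4, -3, 8, -4, -2, 4, 5, 3, -3, -3, 1, 5, -4, 1, 1, 4, 4, 0, 5, 4, -3, 3, -1, 3, -1, 0, 2, 8, 6, 3, 6, 9, -1, 1, 2, 4]
```

```bash
python3 - <<'E'
from h import *
d=np.load("top0.npz")
foot=ray(d,[332.6,225.8],.022)[0]; band=ray(d,[387.1,220],.031)[0]; bandc=ray(d,[388.3,220],.022)[0]
tube=ray(d,[[375,221.3],[395,219.0]],.022)
mouth=ray(d,[368.05,222],.040)[0]
o0=np.array([.4996,-.4932])
for n,p in dict(foot=foot,band=band,mouth=mouth).items(): print(n,p.round(4))
print(tube.round(4))
# angle estimates
v=foot[:2]-o0; print("dir foot-board", np.arctan2(-v[0],v[1]), np.hypot(*v))
a=np.arctan2(-v[0],v[1]); u=np.array([-np.sin(a),np.cos(a)]); yv=np.array([-u[1],u[0]])
for n,p in dict(foot=foot,band=band,mouth=mouth,t0=tube[0],t1=tube[1]).items(): print(n,(p[:2]-o0)@u,(p[:2]-o0)@yv)
footend=ray(d,[330.2,226.2],.022)[0]; print("footend",(footend[:2]-o0)@u)
P=cloud(d)
for nm,lo,hi,rr in(("ears",.08,.1,(224,237)),("pad",.066,.085,(212,218)),("collar",.034,.046,(219,226))):
    Q=P[rr[0]:rr[1],350:376].reshape(-1,3); Q=Q[(Q[:,2]>lo)&(Q[:,2]<hi)]
    s=(Q[:,:2]-o0)@np.c_[u,yv]; print(nm,s.min(0).round(4),s.max(0).round(4),len(Q))
E
```

```text
foot [ 0.4696 -0.2259  0.022 ]
band [ 0.4931 -0.4283  0.031 ]
mouth [ 0.485  -0.3545  0.04  ]
[[ 0.4878 -0.3856  0.022 ]
 [ 0.4971 -0.4609  0.022 ]]
dir foot-board 0.11168272283321604 0.2689324839814608
foot 0.2689324839814608 0.0
band 0.0652427525592411 -0.0007531163324700297
mouth 0.13946505350280772 -0.000992926873653325
t0 0.10823322963904902 -0.0003092241161996509
t1 0.03235150949723727 -0.0011158167242334297
footend 0.27809441074638025
ears [0.1386 0.0076] [0.1845 0.0413] 49
pad [ 0.1501 -0.0337] [ 0.1771 -0.0259] 16
collar [ 0.1155 -0.0154] [0.2083 0.0079] 94
```

Stand origin is about (0.4996, -0.4932) with yaw 0.112. The band is at x≈0.0655 and the mouth at 0.1395, so the push is about 74 mm. I'll rotate the tool to line up with the stand first, then move over the clamp.

```bash
python3 -m crank '0 0 0 0 0 -0.095;0 0 0 0 0 -0.095;0 0 0 0 0 -0.095;0 0 0 0 0 -0.095;0 0 0 0 0 -0.095' 0.9 20
python3 -m crank '0 0 0 0 0 -0.095;0 0 0 0 0 -0.095;0 0 0 0 0 -0.095;0 0 0 0 0 -0.095;0 0 0 0 0 0'
cat >> h.py <<'E'
from scipy.spatial.transform import Rotation
O=np.array([.4996,-.4932]); A=.112
U=np.array([-np.sin(A),np.cos(A)]); Y=np.array([-U[1],U[0]])
def where():
    from station import telemetry
    s=telemetry.sense(); p=s["tcp_pos"]; R=Rotation.from_quat(s["tool_rot"]).as_matrix()
    print("t %.2f stand x %.1f y %.1f z %.1f mm"%(s["t"],*(1e3*np.array([(p[:2]-O)@U,(p[:2]-O)@Y,p[2]]))),
     "yaw err %.4f tilt %s"%(np.arctan2(R[1,0],R[0,0])-np.pi/2-A,R[:2,2].round(4)),"F stand",np.round([s["force"][:2]@U,s["force"][:2]@Y,s["force"][2]],2),"gap %.3f gf %.1f"%(s["finger_gap"],s["gripper_force"]))
E
python3 -c "
from h import *
where()"
```

```text
t: 0.6
tcp_pos: [0.2077, -0.589, 0.2307]
tool_rot: [0.855, 0.519, 0.0, -0.001]
force: [-0.9, -1.4, -0.3]
finger_gap: 0.951
gripper_force: 0.0
t: 1.1
tcp_pos: [0.2077, -0.5891, 0.2308]
tool_rot: [0.667, 0.745, 0.0, -0.0]
force: [0.8, 0.2, 0.2]
finger_gap: 0.949
gripper_force: 0.0
t 1.10 stand x -62.6 y 300.8 z 230.8 mm yaw err -0.0013 tilt [-0.0002  0.0012] F stand [ 0.13 -0.78  0.2 ] gap 0.949 gf 0.0
```

```bash
python3 -m crank '0.56 0.77 0 0 0 0;0.56 0.77 0 0 0 0;0.56 0.77 0 0 0 0;0.56 0.77 0 0 0 0;0.56 0.77 0 0 0 0'
python3 -m crank '0.56 0.77 0 0 0 0;0.56 0.77 0 0 0 0;0.56 0.77 0 0 0 0;0.56 0.77 0 0 0 0;0.56 0.77 0 0 0 0'
python3 -m crank '0 0 0.5 0 0 0;0 0 0.5 0 0 0;0 0 0.5 0 0 0;0 0 0 0 0 0;0 0 0 0 0 0'
python3 -c "
from h import *
where()
from station import snapshot
o=[]
for n,(r,c) in dict(top=(180,320),scene=(150,285)).items():
    d=snapshot(n); o.append(cv2.resize(d['image'][r:r+70,c:c+100,::-1],None,fx=4,fy=4,interpolation=cv2.INTER_CUBIC))
cv2.imwrite('pics/above.png',np.hstack(o))"
```

```text
t: 1.6
tcp_pos: [0.3492, -0.4598, 0.2311]
tool_rot: [0.668, 0.744, 0.0, -0.0]
force: [0.2, -0.6, 0.1]
finger_gap: 0.951
gripper_force: 0.0
t: 2.1
tcp_pos: [0.4899, -0.3314, 0.2311]
tool_rot: [0.668, 0.744, 0.0, -0.0]
force: [0.2, 0.4, -0.1]
finger_gap: 0.95
gripper_force: 0.0
t: 2.6
tcp_pos: [0.489, -0.3327, 0.1712]
tool_rot: [0.667, 0.745, 0.0, -0.0]
force: [0.4, 0.0, 0.2]
finger_gap: 0.951
gripper_force: 0.0
t 2.60 stand x 160.7 y -7.4 z 171.2 mm yaw err -0.0028 tilt [-0.0006  0.0006] F stand [-0.02 -0.43  0.18] gap 0.951 gf 0.0
```

View pics/above.png

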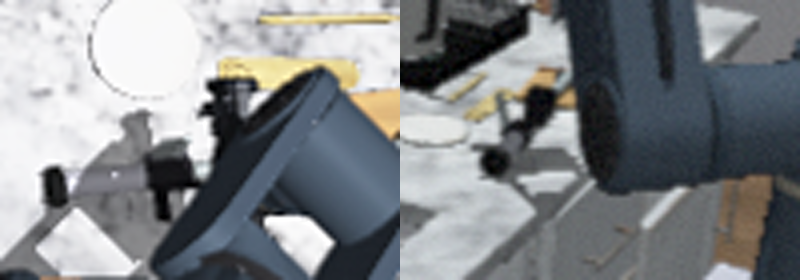

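The top crop shows the foot at (55,185) and the rest at (165,185), both undisturbed, with the open gripper in the air at (230,110). The arm doesn't hide the foot, so I can use it later. I'll descend in two stages.

```bash
python3 -m crank '0.03 0 0.4 0 0 0;0 0 0.4 0 0 0;0 0 0.4 0 0 0;0 0 0.4 0 0 0;0 0 0.2 0 0 0'
python3 -m crank '0 0 0.2 0 0 0;0 0 0.2 0 0 0;0 0 0.2 0 0 0;0 0 0 0 0 0;0 0 0 0 0 0'
python3 -c "
from h import *
where()"
```

```text
t: 3.2
tcp_pos: [0.4889, -0.3318, 0.0993]
tool_rot: [0.667, 0.745, -0.0, 0.0]
force: [-0.4, 0.8, -0.5]
finger_gap: 0.951
gripper_force: 0.0
t: 3.7
tcp_pos: [0.4889, -0.3315, 0.0753]
tool_rot: [0.667, 0.745, 0.0, -0.0]
force: [-0.1, 0.1, 1.1]
finger_gap: 0.95
gripper_force: 0.0
t 3.70 stand x 161.9 y -7.5 z 75.3 mm yaw err -0.0010 tilt [-0.0001  0.0001] F stand [0.07 0.14 1.13] gap 0.950 gf 0.0
```

```bash
python3 -m crank '0 0 0.1 0 0 0;0 0 0.1 0 0 0;0 0 0 0 0 0;0 0 0 0 0 0;0 0 0 0 0 0'
python3 -c "
from h import *
where()"
```

```text
t: 4.2
tcp_pos: [0.489, -0.3316, 0.0674]
tool_rot: [0.667, 0.745, -0.0, 0.0]
force: [0.1, -0.2, -0.1]
finger_gap: 0.946
gripper_force: 0.0
t 4.20 stand x 161.8 y -7.5 z 67.4 mm yaw err -0.0009 tilt [ 0.0001 -0.0001] F stand [-0.18 -0.06 -0.06] gap 0.946 gf 0.0
```

```bash
python3 -m crank '0 0 0.15 0 0 0;0 0 0.15 0 0 0;0 0 0.15 0 0 0;0 0 0.15 0 0 0;0 0 0 0 0 0'
python3 -c "
from h import *
where()"
python3 -m crank '-0.1 0 0 0 0 0;-0.1 0 0 0 0 0;-0.1 0 0 0 0 0;0 0 0 0 0 0;0 0 0 0 0 0'
python3 -c "
from h import *
where()"
```

```text
t: 4.7
tcp_pos: [0.4883, -0.3309, 0.0421]
tool_rot: [0.667, 0.745, 0.0, -0.001]
force: [0.3, -1.0, -0.1]
finger_gap: 0.949
gripper_force: 0.0
t 4.70 stand x 162.6 y -6.9 z 42.1 mm yaw err -0.0010 tilt [-0.0017  0.0017] F stand [-0.99 -0.15 -0.07] gap 0.949 gf 0.0
t: 5.2
tcp_pos: [0.4904, -0.3434, 0.0434]
tool_rot: [0.667, 0.745, 0.0, 0.0]
force: [0.9, 2.8, 0.2]
finger_gap: 0.949
gripper_force: 0.9
t 5.20 stand x 149.9 y -7.6 z 43.4 mm yaw err -0.0012 tilt [ 0.0005 -0.0001] F stand [ 2.71 -1.24  0.22] gap 0.949 gf 0.9
```

```bash
python3 -m crank '-0.3 0 0 0 0 0;-0.3 0 0 0 0 0;-0.3 0 0 0 0 0;-0.3 0 0 0 0 0;-0.2 0 0 0 0 0'
python3 -m crank '-0.05 0 0 0 0 0;-0.05 0 0 0 0 0;0 0 0 0 0 0;0 0 0 0 0 0;0 0 0 0 0 0'
python3 -c "
from h import *
where()
from station import snapshot
d=snapshot('top'); np.savez('top1.npz',**d)
o=[]
for r,c,im in((190,320,d['image']),(190,320,np.load('top0.npz')['image'])): o.append(cv2.resize(im[r:r+46,c:c+120,::-1],None,fx=6.5,fy=6.5,interpolation=cv2.INTER_NEAREST))
cv2.imwrite('pics/push.png',np.vstack(o[:1]+[cv2.resize(snapshot('scene')['image'][150:196,285:405,::-1],None,fx=6.5,fy=6.5,interpolation=cv2.INTER_NEAREST)]))
g=d['image'].min(2).astype(int)
for r in range(214,232): print(r,g[r,340:400].tolist())
"
```

```text
t: 5.7
tcp_pos: [0.4968, -0.4003, 0.0433]
tool_rot: [0.667, 0.745, 0.0, 0.0]
force: [2.5, 4.1, 1.2]
finger_gap: 0.951
gripper_force: 2.1
t: 6.2
tcp_pos: [0.4967, -0.4029, 0.0432]
tool_rot: [0.667, 0.745, -0.0, -0.0]
force: [2.1, 2.7, -1.4]
finger_gap: 0.95
gripper_force: 1.3
t 6.20 stand x 90.1 y -7.2 z 43.2 mm yaw err -0.0005 tilt [-0.0004  0.    ] F stand [ 2.4  -2.4  -1.37] gap 0.950 gf 1.3
214 [234, 240, 246, 248, 248, 247, 248, 244, 242, 241, 238, 238, 239, 226, 234, 244, 243, 240, 235, 233, 238, 245, 251, 214, 144, 133, 139, 142, 128, 138, 139, 136, 135, 139, 139, 130, 92, 82, 85, 82, 80, 79, 81, 50, 18, 14, 15, 25, 30, 31, 31, 30, 31, 31, 29, 31, 31, 28, 26, 65]
215 [224, 229, 240, 244, 246, 247, 247, 244, 243, 245, 248, 249, 248, 235, 235, 242, 242, 239, 238, 239, 242, 249, 211, 145, 136, 111, 81, 75, 64, 85, 89, 87, 109, 132, 119, 95, 80, 79, 81, 79, 79, 81, 75, 41, 16, 16, 21, 28, 31, 32, 31, 30, 30, 30, 31, 30, 31, 26, 61, 77]
216 [225, 226, 232, 236, 241, 246, 247, 246, 243, 244, 248, 250, 249, 236, 230, 237, 239, 238, 240, 243, 247, 205, 145, 112, 80, 51, 31, 26, 31, 53,
[... 3261 characters left out ...]
24, 26, 31, 40, 38, 44, 70, 77, 67, 69, 78, 83, 91, 94, 92, 91, 90, 89, 89, 87, 87, 85, 84, 82, 82, 81, 79, 77, 76, 74, 72, 69, 65, 57, 57, 83, 96, 100, 103, 105, 106, 103, 88, 75, 67, 76, 80, 81, 82]
230 [229, 230, 237, 190, 103, 32, 13, 18, 19, 21, 25, 24, 28, 32, 41, 48, 71, 72, 66, 69, 76, 85, 95, 97, 95, 94, 93, 91, 91, 89, 88, 86, 86, 85, 84, 83, 81, 81, 79, 77, 76, 73, 71, 68, 64, 60, 72, 88, 96, 90, 81, 64, 60, 51, 45, 46, 49, 58, 71, 80]
231 [237, 192, 138, 86, 33, 15, 18, 19, 23, 25, 26, 26, 31, 43, 58, 74, 81, 70, 70, 78, 87, 98, 101, 100, 96, 95, 95, 93, 91, 91, 89, 89, 86, 85, 84, 84, 83, 81, 81, 79, 78, 75, 72, 71, 67, 64, 59, 70, 75, 61, 52, 47, 43, 44, 43, 41, 41, 42, 50, 53]
```

View pics/push.png

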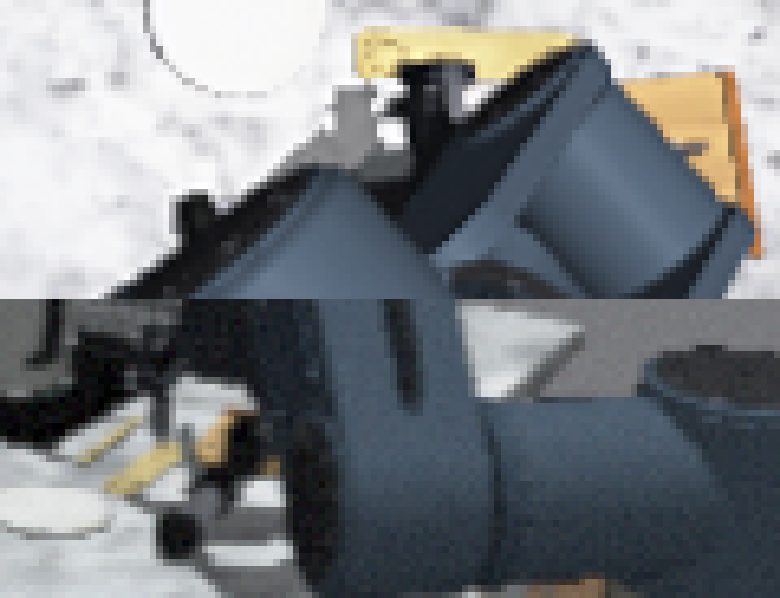

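The top crop shows the foot at (195,212), moved about 16.8 px, so the leg is in about 64 mm. The scene crop shows the foot at (180,535) and the gripper over the leg. The geometry estimate from the ear gives 66 mm. To settle it, I'll back off to the outer stop and find the tool position at first contact, which sets the zero exactly.

```bash
python3 -m crank '0.3 0 0 0 0 0;0.3 0 0 0 0 0;0.3 0 0 0 0 0;0.3 0 0 0 0 0;0.3 0 0 0 0 0'
python3 -m crank '0.05 0 0 0 0 0;0 0 0 0 0 0;0 0 0 0 0 0;0 0 0 0 0 0;0 0 0 0 0 0' >/dev/null
python3 -c "
from h import *
where()"
python3 -m crank '0.05 0 0 0 0 0;0 0 0 0 0 0;0 0 0 0 0 0;0 0 0 0 0 0;0 0 0 0 0 0' >/dev/null
python3 -c "
from h import *
where()"
python3 -m crank '0.05 0 0 0 0 0;0 0 0 0 0 0;0 0 0 0 0 0;0 0 0 0 0 0;0 0 0 0 0 0'>/dev/null
python3 -c "
from h import *
where()"
```

```text
t: 6.8
tcp_pos: [0.4897, -0.3421, 0.0434]
tool_rot: [0.667, 0.745, -0.0, -0.0]
force: [-1.6, 0.8, -0.3]
finger_gap: 0.95
gripper_force: 0.6
t 7.30 stand x 151.6 y -7.4 z 43.4 mm yaw err -0.0015 tilt [ 0.0002 -0.    ] F stand [2.76 0.45 1.88] gap 0.949 gf 1.5
t 7.80 stand x 153.6 y -7.4 z 43.3 mm yaw err -0.0009 tilt [ 0.0002 -0.0004] F stand [0.9  0.52 0.48] gap 0.950 gf 0.7
t 8.30 stand x 155.7 y -7.6 z 43.4 mm yaw err -0.0009 tilt [ 0.0004 -0.0004] F stand [-0.12  0.26 -0.39] gap 0.950 gf 0.0
```

Contact is lost at tool x≈153.3 mm, so a 74.5 mm push means tool x≈79, which fits the image estimate. Pushing there now.

```bash
python3 -m crank '-0.3 0 0 0 0 0;-0.4 0 0 0 0 0;-0.4 0 0 0 0 0;-0.4 0 0 0 0 0;-0.3 0 0 0 0 0'
python3 -m crank '-0.06 0 0 0 0 0;-0.06 0 0 0 0 0;0 0 0 0 0 0;0 0 0 0 0 0;0 0 0 0 0 0' >/dev/null
python3 -c "
from h import *
where()
from station import snapshot
d=snapshot('top'); np.savez('top2.npz',**d)
g=d['image'].min(2).astype(int)
for r in range(214,226): print(r,g[r,340:365].tolist())
s=snapshot('scene');
cv2.imwrite('pics/push2.png',np.hstack([cv2.resize(d['image'][190:245,325:390,::-1],None,fx=6,fy=6,interpolation=cv2.INTER_NEAREST),cv2.resize(s['image'][155:210,290:355,::-1],None,fx=6,fy=6,interpolation=cv2.INTER_NEAREST)]))
"
```

```text
t: 8.8
tcp_pos: [0.498, -0.4104, 0.0432]
tool_rot: [0.667, 0.745, 0.001, 0.0]
force: [2.5, 5.0, 0.8]
finger_gap: 0.95
gripper_force: 2.3
t 9.30 stand x 79.6 y -7.2 z 43.2 mm yaw err -0.0005 tilt [-0.0005  0.0004] F stand [ 2.29 -2.26 -1.22] gap 0.948 gf 1.3
214 [234, 240, 246, 248, 248, 248, 248, 244, 242, 241, 239, 238, 239, 227, 234, 244, 244, 240, 234, 233, 238, 243, 245, 246, 250]
215 [224, 229, 240, 244, 246, 247, 247, 244, 243, 245, 248, 248, 248, 235, 236, 242, 242, 239, 238, 239, 240, 242, 245, 249, 209]
216 [225, 226, 232, 237, 241, 246, 247, 246, 243, 244, 248, 250, 249, 237, 230, 238, 240, 238, 238, 240, 239, 240, 249, 210, 146]
217 [231, 231, 233, 234, 233, 240, 246, 247, 241, 240, 244, 248, 250, 233, 219, 230, 239, 241, 242, 242, 240, 247, 211, 121, 77]
218 [233, 233, 235, 237, 236, 227, 238, 244, 242, 243, 249, 255, 255, 221, 216, 227, 235, 242, 245, 248, 252, 215, 124, 55, 25]
219 [235, 234, 234, 234, 237, 240, 244, 247, 248, 253, 221, 160, 147, 108, 106, 199, 230, 241, 248, 254, 200, 100, 45, 23, 18]
220 [231, 233, 233, 232, 230, 237, 245, 247, 250, 219, 117, 34, 13, 16, 10, 113, 190, 204, 190, 161, 84, 16, 13, 26, 45]
221 [223, 222, 225, 230, 231, 236, 238, 240, 247, 183, 69, 6, 22, 29, 26, 40, 191, 165, 93, 42, 17, 17, 21, 25, 35]
222 [227, 224, 223, 222, 231, 238, 235, 231, 233, 167, 64, 0, 25, 32, 32, 27, 148, 102, 30, 13, 17, 22, 24, 24, 29]
223 [231, 228, 227, 223, 229, 235, 233, 222, 209, 147, 59, 4, 23, 35, 30, 22, 63, 39, 16, 19, 22, 26, 26, 26, 36]
224 [227, 227, 228, 226, 229, 232, 232, 220, 205, 145, 65, 18, 23, 30, 25, 20, 17, 19, 17, 24, 24, 27, 27, 36, 46]
225 [225, 226, 224, 220, 225, 231, 234, 227, 221, 154, 83, 32, 14, 19, 18, 20, 20, 18, 23, 27, 29, 29, 26, 44, 70]
```

View pics/push2.png

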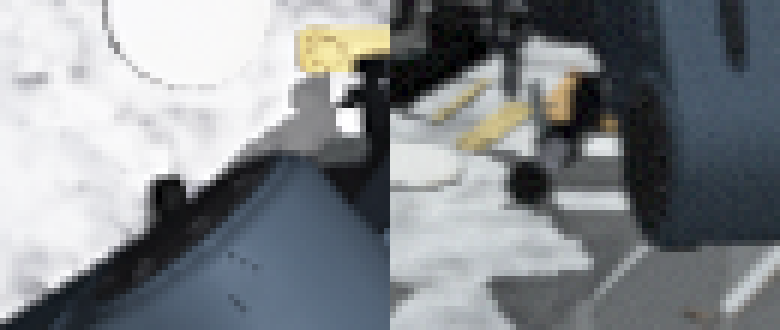

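The top crop shows the foot at (170,200), a shift of about 19.6 px, so the leg is in 74.8 mm. The encoder gives 73.7 mm against a target of 74.5 mm. The scene crop shows the foot at (530,180) and the paddle at (540,110) still leaning open. I'll dwell here, close part way, and recentre the tool across the clamp.

```bash
python3 -m crank '-0.01 0 0 0 0 0;0 0 0 0 0 0;0 0 0 0 0 0;0 0 0 0 0 0;0 0 0 0 0 0' 0.65 30
python3 -c "
from h import *
where()"
python3 -m crank '0 -0.06 0 0 0 0;0 -0.06 0 0 0 0;0 0 0 0 0 0;0 0 0 0 0 0;0 0 0 0 0 0'
python3 -c "
from h import *
where()"
```

```text
t: 9.9
tcp_pos: [0.4976, -0.414, 0.0432]
tool_rot: [0.667, 0.745, -0.0, -0.001]
force: [-2.8, 3.8, 1.1]
finger_gap: 0.826
gripper_force: 2.0
t 9.90 stand x 79.0 y -6.8 z 43.2 mm yaw err -0.0010 tilt [-0.001   0.0007] F stand [4.1  2.31 1.1 ] gap 0.826 gf 2.0
t: 10.4
tcp_pos: [0.4937, -0.4151, 0.0433]
tool_rot: [0.667, 0.745, -0.0, 0.001]
force: [2.1, 2.2, -1.2]
finger_gap: 0.824
gripper_force: 1.4
t 10.40 stand x 78.3 y -2.9 z 43.3 mm yaw err -0.0008 tilt [ 0.0007 -0.0008] F stand [ 1.91 -2.33 -1.25] gap 0.824 gf 1.4
```

```bash
python3 -m crank '0 0 0 0 0 0;0 0 0 0 0 0;0 0 0 0 0 0;0 0 0 0 0 0;0 0 0 0 0 0' 0.1 30
python3 -c "
from h import *
where()"
python3 -m crank '0 0 0 0 0 0;0 0 0 0 0 0;0 0 0 0 0 0;0 0 0 0 0 0;0 0 0 0 0 0' -1 30
python3 -c "
from h import *
where()"
python3 -m crank '0 0 0 0 0 0;0 0 0 0 0 0;0 0 0 0 0 0;0 0 0 0 0 0;0 0 0 0 0 0'
python3 -c "
from h import *
where()"
```

```text
t: 10.9
tcp_pos: [0.4955, -0.4163, 0.0455]
tool_rot: [0.667, 0.745, 0.0, 0.003]
force: [3.3, 4.1, 7.4]
finger_gap: 0.547
gripper_force: 5.0
t 10.90 stand x 76.9 y -4.5 z 45.5 mm yaw err -0.0015 tilt [ 0.0046 -0.004 ] F stand [ 3.65 -3.78  7.38] gap 0.547 gf 5.0
t: 11.4
tcp_pos: [0.493, -0.417, 0.047]
tool_rot: [0.666, 0.746, -0.002, 0.002]
force: [-5.7, 3.1, 17.1]
finger_gap: 0.374
gripper_force: 32.2
t 11.40 stand x 76.5 y -1.9 z 47.0 mm yaw err 0.0009 tilt [ 0.0004 -0.0046] F stand [ 3.74  5.32 17.13] gap 0.374 gf 32.2
t: 11.9
tcp_pos: [0.493, -0.417, 0.047]
tool_rot: [0.666, 0.746, -0.002, 0.002]
force: [-6.2, 2.8, 16.0]
finger_gap: 0.376
gripper_force: 31.3
t 11.90 stand x 76.5 y -1.9 z 47.0 mm yaw err 0.0009 tilt [ 0.0003 -0.0046] F stand [ 3.52  5.84 16.02] gap 0.376 gf 31.3
```

```bash
python3 -m crank '0.02 0 -0.04 0 0 0;0.02 0 -0.04 0 0 0;0 0 0 0 0 0;0 0 0 0 0 0;0 0 0 0 0 0'
python3 -c "
from h import *
where()
from station import snapshot
d=snapshot('top'); np.savez('top3.npz',**d)
g=d['image'].min(2).astype(int)
for r in range(216,226): print(r,g[r,345:362].tolist())
s=snapshot('scene');
cv2.imwrite('pics/closed.png',np.hstack([cv2.resize(d['image'][190:245,325:390,::-1],None,fx=6,fy=6,interpolation=cv2.INTER_NEAREST),cv2.resize(s['image'][155:210,290:355,::-1],None,fx=6,fy=6,interpolation=cv2.INTER_NEAREST)]))
"
```

```text
t: 12.4
tcp_pos: [0.4925, -0.4135, 0.0471]
tool_rot: [0.666, 0.746, -0.001, -0.0]
force: [-5.4, 2.5, 6.3]
finger_gap: 0.376
gripper_force: 32.1
t 12.40 stand x 80.0 y -1.9 z 47.1 mm yaw err -0.0001 tilt [-0.0011 -0.0006] F stand [3.1  5.11 6.34] gap 0.376 gf 32.1
216 [246, 247, 246, 243, 244, 248, 249, 249, 236, 230, 238, 239, 238, 238, 240, 239, 238]
217 [240, 246, 246, 241, 240, 244, 248, 250, 233, 219, 230, 238, 241, 242, 241, 238, 241]
218 [227, 238, 244, 242, 243, 249, 255, 255, 222, 216, 226, 235, 242, 244, 245, 245, 251]
219 [240, 245, 247, 249, 253, 221, 160, 146, 107, 115, 200, 230, 239, 244, 246, 250, 206]
220 [237, 245, 246, 250, 218, 118, 34, 12, 15, 24, 112, 188, 198, 191, 200, 206, 140]
221 [237, 238, 240, 247, 183, 69, 4, 23, 28, 23, 64, 185, 207, 208, 219, 166, 84]
222 [238, 235, 231, 233, 167, 65, 3, 25, 34, 30, 33, 215, 242, 190, 132, 82, 32]
223 [235, 232, 222, 209, 148, 59, 2, 23, 34, 32, 24, 198, 194, 110, 32, 14, 16]
224 [231, 232, 220, 205, 146, 59, 4, 22, 34, 36, 29, 97, 85, 36, 12, 18, 22]
225 [231, 235, 227, 221, 153, 67, 15, 19, 33, 31, 24, 16, 16, 15, 17, 22, 25]
```

View pics/closed.png

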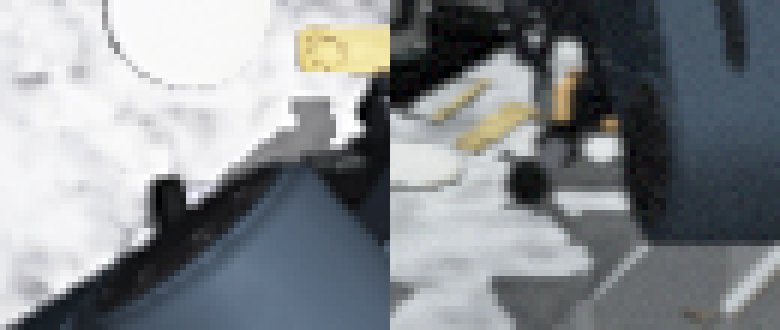

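The top crop shows the foot at (170,200), pixel-identical to the pose before closing, so the leg is still at the band. In the scene crop the paddle is upright between the fingers at (545,100). The gap of 32 mm matches a closed lever (33 mm), the grip is 32 N, and the bystanders haven't moved. I'll let it settle and hand in.

```bash
python3 -m crank '0 0 0 0 0 0;0 0 0 0 0 0;0 0 0 0 0 0;0 0 0 0 0 0;0 0 0 0 0 0' && python3 -c "
from h import *
where()
from station import manip
print(manip.sign_off())"
```

```text
t: 13.0
tcp_pos: [0.4925, -0.4134, 0.0471]
tool_rot: [0.666, 0.746, -0.001, -0.0]
force: [-5.2, 1.9, 6.2]
finger_gap: 0.38
gripper_force: 31.6
t 13.00 stand x 80.1 y -1.8 z 47.1 mm yaw err -0.0002 tilt [-0.0012 -0.0005] F stand [2.45 4.99 6.21] gap 0.380 gf 31.6
the job is handed in; nothing more can be done
None
```

I handed the job in at 13 s with the leg about 74–75 mm in (band at about 74.5 mm), the lever closed by the finger gap (32 mm against 33 mm nominal), lever and finger rest held at about 32 N, and nothing else seen to move; sign-off returned no verdict.

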